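# Pin a monitor-arm link into its desk yoke

### The arm

A 6-joint arm with a two-finger parallel gripper is mounted at the origin on the work surface. World frame = base frame: x ahead of the robot, y to its left, z up, the work surface at z = 0. Lengths are in mm, angles in degrees, forces in N, time in s.
With the tool pointing down it reaches from about 375 to 925 mm from the base axis. Payload 5.7 kg.
Tool frame: the origin (TCP) lies midway between the tips of the shut fingers; the grasp point (between the pads) lies 19 mm behind it; z points along the fingers, y is the line along which they close (so a half turn about z gives the same grasp; the last joint's range is limited). The gripper opens to 85 mm and grips with 20 to 120 N. Pads are 22 mm wide; open, the fingers measure 114 mm over their backs; the gripper's body (76 mm by 85 mm) begins 54 mm behind the grasp point. The pads swing forward as they close: fully open they stand 13 mm farther back than shut.
Start: joints at [59.811, 20.558, 86.54, -0, 72.909, -6.595], TCP at [240.145, 549.812, 231.267] pointing down, gripper open.
Joint ranges: [-170.27, 170.27], [-57.76, 135], [12.27, 136.19], [-55.21, 235.2], [11.17, 155.16], [-170.74, 170.74]. Speed limits (degrees/s): [136.94, 136.94, 180, 180, 180, 180].

### API

Orientations are given as [roll, pitch, yaw] about the fixed x, y, z axes, in that order (R = Rz(yaw) Ry(pitch) Rx(roll)).
In Python, from cell import ctrl gives the robot as it stands. The module is installed in compiled form; this text tells all that it offers.
- The arm moves only by the tool servo_tool, never from a script. Its argument "rows" is a list of rows, each a list of 4 numbers: the shift along the tool's x, y, z in mm, then the turn about the tool's z in rad. In form: [[x, y, z, yaw], ...]. A call has 1 to 12 rows; each row shifts and turns the commanded pose from where the row before left it, along the tool's axes as they then stand; what a row does not reach is not made up. A row lasts 1/12 s, in which the tool goes at most 41.7 mm and 7.16 degrees, less where a joint would pass 70% of its speed; a pose out of reach is approached as far as the arm can. A call with a gripper value outside its range is refused whole. "hand" is the finger opening in mm, from 0 to 85.4, set as the call begins (left out, the last holds). The fingers move at their own pace and stop on an object; the grip force is fixed at half the most. Time passes only in rows, so rows that do not move let the fingers close. It gives the time, the measured TCP pose, the force, the opening and the grip force at its end, in the units of the state.
- ctrl.sense(): the state, without advancing time (a new reading comes with each control period).
- ctrl.grab_frame(name): name is "side" or "top" or "wrist"; returns (picture, depth): 400x640x3 uint8, red, green, blue; 400x640 float32, mm along the optical axis (not along the pixel's ray), 0 where there is no reading.
- ctrl.calibration(name): a dict with "fx", "fy", "cx", "cy" (pixels), "rvec" (rotation vector, rad) and "tvec" (3), from world to camera coordinates, as OpenCV has them. Camera axes: x right, y down, z forward; pixel columns grow to the right and rows downward; lengths in mm; the calibration is good to about 2 mm. A picture is of the moment at which its call begins: read the wrist's pose just before it. calibration takes no time and is no camera call; for the wrist camera it gives the pose at the moment of the call.
- ctrl.close_job(): hands the job in; it is judged then, once.
The state is a dict: "time": time; "joints": joint angles; "joint_vel": joint speeds; "joint_torque": joint torques, N m; "tcp_pos": TCP position; "orientation": TCP orientation; "wrist_force": force on the tool from outside, world axes, zero at the start; "wrist_torque": the same for the moment, N m; "width": opening from 0.0 (shut) to 1.0 (fully open); "finger_force": force on a finger pad.
Only numpy, scipy, OpenCV 4.12 (cv2) and the standard library are available. Lean on these libraries where they do the work, as an engineer would, in place of code of your own. Each camera call takes 0.05 s, during which the arm holds its last target. There are 200 camera calls.

### The job

Fit the monitor arm: push the loose aluminium arm link along its bed into the steel desk yoke against the spring bumper, so that its cross hole comes into line with the holes in the yoke's cheeks. Then take the longer of the two headed steel pins, enter its tapered nose from the side of the yoke that faces the robot, and drive it through cheek, link and cheek until its head sits fully home against the cheek. Let go, and leave the short pin and the other things on the desk where they are.

Things in the scene. Friction and masses are not known exactly. Their poses are not given: they have to be found in the camera images.
- yoke: Dark steel bracket fixed to the desk. Origin on the desk top (z 0) below the middle of the slot, under the hole axis. +x: the way the pin is driven, roughly away from the robot; the forearm lies along +y and is pushed in along -y; z up. Its bed is 50 mm wide (x -25 to 25), top 24 mm above the desk, y -40 to 150 mm; two upright cheeks stand on it, and a spring bumper closes the -y end. All smooth, lightly greased.
- yoke_mouth (a point): Centre of the hole in the near cheek's outer face (yoke frame -25, 0, 40 mm; same axes): the pin enters here along +x and its head seats here. Each cheek is 10 mm thick (x -25 to -15 and 15 to 25), y -24 to 50 mm, top 62 mm above the desk. A level 14 mm hole, slightly countersunk on its -x side, goes through both at y 0, 40 mm above the desk.
- yoke_middle (a point): Middle of the 30 mm wide slot on the hole axis (yoke frame 0, 0, 40 mm; same axes): where the forearm's origin belongs.
- bumper_face (a point): Rubber face (20 mm disc) of the spring bumper at the -y end of the slot. It meets the forearm's nose when the hole is still 3 mm short of line, pushes back with 3 N at first, gives 5 mm sluggishly and then stops hard (6.5 N just before). Let go, the forearm may spring back up to 3 mm; the pin's tapered nose then draws it into line.
- forearm: Loose aluminium arm link, about 0.25 kg, lying on the bed, nose already in the slot, 20 to 45 mm out of line along the yoke's +y. Origin in the centre of its 14 mm cross hole, 40 mm above the desk; hole along x, length along y, z up. 28 mm wide, 32 mm high, from nose y -22 to a flat end face at y 128 mm; the last 22 mm are a block 44 mm wide, z -16 to 20 mm. Push it by the end face.
- pin: Longer headed steel pin, about 0.12 kg, lying level in two V notches, axis 40 mm above the desk, nose roughly to the world's +x. Origin on its axis in the head's flat seating face; +x along the shank to the nose. Shank 12 mm thick, 110 mm long, the last 14 mm tapering; head 28 mm wide, 8 mm thick (x -8 to 0). Balances 36 mm from the origin. A grip cannot drive it home: let go and press the head.
- pin_nose (a point): Tip of the long pin's nose, 4 mm wide, 110 mm along x from the pin's origin. The taper draws the forearm's hole into line if it is up to about 4 mm off.
- short_pin: A like pin with a shank of only 62 mm, on a like rest: not wanted, leave it. Origin and axes as for the long pin.
- rest_a: Wooden rest fixed to the desk, carrying the long pin: foot 100 x 44 x 6 mm, two notched supports 8 mm thick and about 43 mm high, 16 and 78 mm from the pin's origin; between them the shank is free to be gripped from above. Origin under its centre, x along the pin.
- rest_b: Like rest that carries the short pin, its supports closer together; which rest stands nearer to the yoke varies.
- screwdriver: Screwdriver 190 mm long, lying beyond the yoke. Bystander.
- mug: White mug, 80 mm wide, 95 mm high, left. Bystander.
- bottle: Green bottle, 66 mm wide, 210 mm high, beyond the pin rests. Bystander.
- router: White network router 110 x 150 x 32 mm with two upright aerials, 160 mm high, at the back. Bystander.
- drive: Black external drive 80 x 115 x 20 mm, at the back. Bystander.
- grater: Steel box grater about 75 x 105 mm, 210 mm high, left. Bystander.

How it is judged:
By the outcome, as a careful person would: the job done as asked, in the order asked, and still so for the second after the job is handed in, with the robot touching nothing.
It also fails if it takes over 61 s, if anything falls off the work surface, if the arm or the gripper's body presses on something with over 40 N, if the wrist force passes 120 N, or if a joint passes its speed limit or range.

## Working session

There is one attempt and no reset: what is moved stays moved. The work goes in short steps, Python scripts to look and compute and a tool call to move; the robot and the scene stay as the last step left them, time stands still between calls to the robot, and variables do not carry over. Pictures are saved under pics/ and viewed, at most 13 in all, crops included, and the job is handed in when it is done.

Besides the shell and the picture viewer there is one more tool, called after "Request:" as a command line: name --pt "numbers of a row" for each row, then --argument value for the rest. servo_tool: Moves the arm, as the interface text tells. Its arguments: {"type":"object","properties":{"rows":{"type":"array"},"hand":{"type":"number"}},"required":["rows"]}

```bash
mkdir -p pics
cat > h.py <<'E'
import numpy as np,cv2
from cell import ctrl
def cam(n):
    c=ctrl.calibration(n);K=np.array([[c['fx'],0,c['cx']],[0,c['fy'],c['cy']],[0,0,1.]])
    R=cv2.Rodrigues(np.array(c['rvec'],float))[0];t=np.array(c['tvec'],float).ravel()
    return K,R,t
def onplane(C,uv,z):
    K,R,t=C;uv=np.atleast_2d(np.array(uv,float))
    d=(np.linalg.inv(K)@np.c_[uv,np.ones(len(uv))].T).T@R;o=-R.T@t
    return o+d*((z-o[2])/d[:,2])[:,None]
def cloud(C,D):
    K,R,t=C;v,u=np.mgrid[:D.shape[0],:D.shape[1]]
    p=np.stack([(u-K[0,2])/K[0,0]*D,(v-K[1,2])/K[1,1]*D,D],-1)
    return (p-t)@R
def proj(C,P):
    K,R,t=C;q=(np.atleast_2d(P)@R.T+t)@K.T;return q[:,:2]/q[:,2:]
E
python3 - <<'E'
from h import *
for n in ['top','side']:
    p,d=ctrl.grab_frame(n);cv2.imwrite(f'pics/{n}0.png',p[...,::-1]);np.savez(f'{n}0.npz',p=p,d=d)
    K,R,t=cam(n);print(n,K[0,0],-R.T@t,R[2],(d>0).mean())
print(ctrl.sense())
E
```

```text
top 370.71227657301273 [500.89602943  23.70930044 935.1373548 ] [ 0.13704154 -0.00639852 -0.99054464] 0.9959453125
side 395.3541201622191 [1140.73415078 -774.93620717  792.95108082] [-0.42360971  0.67032229 -0.6092806 ] 0.99562890625
{'time': 0.1, 'joints': array([ 5.98115669e+01,  2.05943774e+01,  8.65946234e+01, -6.95011438e-04,
        7.29103150e+01, -6.59414210e+00]), 'joint_vel': array([-0.01180743, -0.07644498, -0.22801657, -0.05372497,  0.01904388,
       -0.04826342]), 'joint_torque': array([-2.88352176e-04, -5.28649449e+01, -2.79351532e+01, -2.73098094e-04,
        4.94922220e-03, -8.41038002e-06]), 'tcp_pos': array([239.83419397, 549.27945945, 230.51954822]), 'orientation': array([-1.79901265e+02, -1.07454036e-02,  1.56405905e+02]), 'wrist_force': array([-0.38173872,  0.57926532, -0.20126436]), 'wrist_torque': array([0.07699518, 0.08850398, 0.01152474]), 'finger_force': 0.0, 'width': 0.9970539105554697}
```

View pics/top0.png

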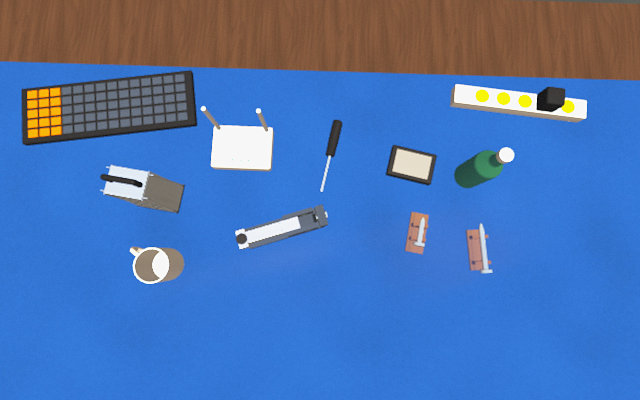

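View pics/side0.png

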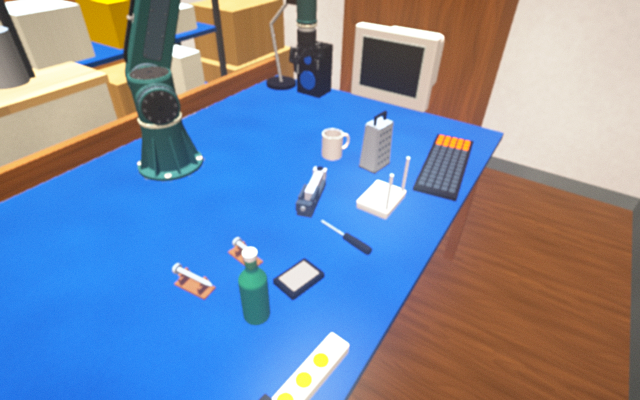

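The top view shows the yoke and forearm around (283,228), with the bumper end at (320,215) and the forearm end block at (241,239). The long pin is at (484,250) with its head at the bottom (487,270). The short pin is at (420,232) and the drive at (411,165). The side view agrees with this layout.

Run:
```python
from h import *
z=np.load('top0.npz');C=cam('top');W=cloud(C,z['d'])
p=z['p']
def box(r0,r1,c0,c1,zlo,zhi):
    w=W[r0:r1,c0:c1].reshape(-1,3);m=(w[:,2]>zlo)&(w[:,2]<zhi);q=w[m];
    if len(q)<5: print('few');return
    r=cv2.minAreaRect(q[:,:2].astype(np.float32));print((zlo,zhi),len(q),np.round(r[0],1),np.round(r[1],1),round(r[2],2),'zmed',np.median(q[:,2]).round(1))
print('desk z',np.median(W[300:380,200:500,2]))
for a in [(8,30),(30,52),(45,70),(50,58),(58,70)]: box(200,252,230,332,*a)
print('pinL');[box(215,280,462,500,*a) for a in [(30,60),(3,12)]]
print('pinS');[box(208,258,402,434,*a) for a in [(30,60),(3,12)]]
a=cv2.resize(p[195:260,225:335],None,fx=7,fy=7,interpolation=cv2.INTER_CUBIC)
b=cv2.resize(p[205:280,400:500],None,fx=5,fy=5,interpolation=cv2.INTER_CUBIC)
cv2.imwrite('pics/a.png',a[...,::-1]);
K,R,t=C;print(proj(C,[[600,0,0],[240,550,230]]))
```

```text
desk z 0.12253768264140216
(8, 30) 535 [560.8 114.1] [ 50.4 185.2] 18.1 zmed 24.4
(30, 52) 133 [560.4 109.2] [ 46.4 210.4] 18.36 zmed 44.7
(45, 70) 1366 [560.5 115.1] [ 50.2 221.6] 18.29 zmed 57.8
(50, 58) 667 [560.7 114.7] [ 50.2 218.8] 18.33 zmed 56.3
(58, 70) 646 [560.2 117.3] [ 50.  217.3] 17.82 zmed 61.4
pinL
(30, 60) 338 [ 524.6 -368.9] [115.   31.1] 4.2 zmed 44.4
(3, 12) 506 [ 528.1 -378.1] [161.2  92.2] 0.16 zmed 5.7
pinS
(30, 60) 221 [ 558.7 -218.1] [30.7 69.1] 78.28 zmed 44.6
(3, 12) 484 [ 557.7 -222.5] [ 77.5 119.3] 88.6 zmed 6.3
[[329.61208037 214.16289012]
 [ 19.29677363 393.4920389 ]]
```

View pics/a.png

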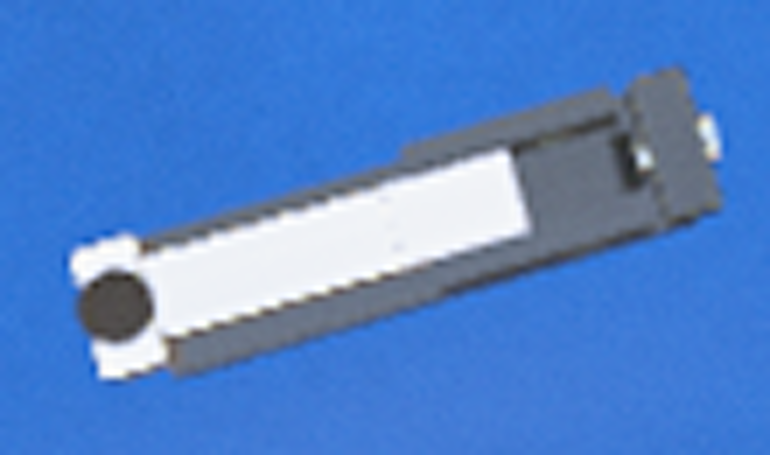

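The crop shows the cheeks at right, the bumper at (640,155) inside the end plate, the white link, and its end block at (105,310). Yoke yaw is about 18.2°. Next I'll work out the yoke frame along its length and the wrist camera's mounting.

Run:
```python
from h import *
z=np.load('top0.npz');C=cam('top');W=cloud(C,z['d']);p=z['p'].astype(int)
a=np.radians(18.2);ex=np.array([np.cos(a),np.sin(a)]);ey=np.array([-ex[1],ex[0]])
w=W[200:252,230:332].reshape(-1,3);q=p[200:252,230:332].reshape(-1,3)
m=w[:,2]>8;w=w[m];q=q[m]
X=(w[:,:2]-[560.5,115])@ex;Y=(w[:,:2]-[560.5,115])@ey;Z=w[:,2]
for lab,s in [('cheek',(Z>58)&(Z<66)),('bed',(Z>20)&(Z<28)),('white',(Z>50)&(q.min(1)>190))]:
    print(lab,s.sum(),np.percentile(X[s],[1,5,50,95,99]).round(1),np.percentile(Y[s],[1,5,50,95,99]).round(1),np.median(Z[s]))
for y in range(-115,120,10):
    s=(abs(Y-y)<5)
    print(y,[ (round(np.median(Z[s&(abs(X-x)<4)]),0) if (s&(abs(X-x)<4)).sum() else None) for x in range(-28,29,7)])
K,R,t=cam('wrist');s=ctrl.sense();o=-R.T@t
from scipy.spatial.transform import Rotation as T
Rt=T.from_euler('xyz',s['orientation'],degrees=True).as_matrix()
print('cam in tool',Rt.T@(o-s['tcp_pos']),'axis',Rt.T@R[2],'right',Rt.T@R[0],K[0,0])
```

```text
cheek 641 [-24.6 -22.8  -0.2  22.8  24.6] [-104.2  -99.   -21.   104.8  109. ] 61.34604843015731
bed 489 [-24.9 -24.1  -5.3  23.4  24.5] [-86.2 -82.4  11.8  81.7  87.5] 24.414035351497436
white 721 [-20.5 -13.7  -0.2  13.9  19.8] [-40.7 -34.9  30.4  98.3 105.4] 56.67387915680748
-115 [None, None, None, None, np.float64(47.0), None, None, None, None]
-105 [np.float64(49.0), np.float64(57.0), np.float64(58.0), np.float64(58.0), np.float64(57.0), np.float64(58.0), np.float64(58.0), np.float64(58.0), np.float64(59.0)]
-95 [np.float64(40.0), np.float64(58.0), np.float64(58.0), np.float64(58.0), np.float64(57.0), np.float64(58.0), np.float64(59.0), np.float64(58.0), np.float64(56.0)]
-85 [np.float64(29.0), np.float64(27.0), np.float64(27.0), np.float64(45.0), np.float64(49.0), np.float64(49.0), np.float64(26.0), np.float64(31.0), np.float64(43.0)]
-75 [np.float64(44.0), np.float64(62.0), np.float64(61.0), np.float64(26.0), np.float64(29.0), np.float64(25.0), np.float64(35.0), np.float64(62.0), np.float64(66.0)]
-65 [np.float64(36.0), np.float64(62.0), np.float64(61.0), np.float64(24.0), np
[... 2459 characters left out ...]
float64(47.0), np.float64(59.0), np.float64(60.0), np.float64(58.0), np.float64(57.0), np.float64(26.0), np.float64(24.0)]
95 [None, np.float64(58.0), np.float64(62.0), np.float64(64.0), np.float64(63.0), np.float64(64.0), np.float64(60.0), np.float64(60.0), np.float64(25.0)]
105 [None, np.float64(61.0), np.float64(61.0), np.float64(63.0), np.float64(62.0), np.float64(63.0), np.float64(61.0), np.float64(59.0), None]
115 [None, None, None, np.float64(61.0), np.float64(62.0), np.float64(63.0), None, None, None]
cam in tool [  64.80862944    1.16575667 -143.57474612] axis [-2.56418000e-01 -1.90024320e-04  9.66565969e-01] right [-1.08508843e-03  9.99999407e-01 -9.12632977e-05] 356.79249867884437
```

Request:
servo_tool --pt "-36.5 -19.7 0 0" --pt "-36.5 -19.7 0 0" --pt "-36.5 -19.7 0 0" --pt "-36.5 -19.7 0 0" --pt "-36.5 -19.7 0 0" --pt "-36.5 -19.7 0 0" --pt "-36.5 -19.7 0 0" --pt "-36.5 -19.7 0 0" --pt "-36.5 -19.7 0 0" --pt "-36.5 -19.7 0 0" --pt "-36.5 -19.7 0 0" --pt "-36.5 -19.7 0 0" --hand 0

```text
time: 1.1
tcp_pos: [547.5, 155.9, 231.0]
orientation: [-180.0, -0.0, 156.4]
wrist_force: [-0.0, 1.0, -0.0]
width: -0.0
finger_force: 0.0
```

Request:
servo_tool --pt "0 0 0 0.1206" --pt "0 0 0 0.1206" --pt "0 0 0 0.1206" --pt "0 0 0 0.1206" --pt "0 0 0 0.1206" --pt "0 0 0 0.1206" --pt "0 0 0 0.1206" --pt "0 0 0 0.1206" --pt "0 0 0 0.1206" --pt "0 0 0 0.1206"

```text
time: 1.93
tcp_pos: [546.5, 157.8, 230.8]
orientation: [-179.9, 0.0, 87.0]
wrist_force: [-0.5, 0.3, -0.7]
width: -0.006
finger_force: 0.0
```

Request:
servo_tool --pt "0 0 0 0.1206" --pt "0 0 0 0.1206" --pt "0 0 0 0.1206" --pt "0 0 0 0.1206" --pt "0 0 0 0.1206" --pt "0 0 0 0.1206" --pt "0 0 0 0.1206" --pt "0 0 0 0.1206" --pt "0 0 0 0.1206" --pt "0 0 0 0.1206" --pt "0 0 0 0" --pt "0 0 0 0"

```text
time: 2.93
tcp_pos: [546.6, 157.8, 230.9]
orientation: [-180.0, 0.0, 18.4]
wrist_force: [0.3, -0.0, -0.1]
width: 0.0
finger_force: 0.0
```

Run:
```python
from h import *
s=ctrl.sense();C=cam('wrist');p,d=ctrl.grab_frame('wrist');np.savez('w1.npz',p=p,d=d,K=C[0],R=C[1],t=C[2])
print(s['time'],s['tcp_pos'],s['orientation'],s['joints'],s['wrist_force'])
cv2.imwrite('pics/w1.png',p[...,::-1])
```

```text
2.9333 [546.62136221 157.83566693 230.93724765] [-1.79996918e+02  4.74172565e-02  1.84172149e+01] [ 9.15340699e+00  1.80560875e+01  9.04260919e+01 -4.84007556e-03
  7.15651156e+01  8.07377258e+01] [ 0.26290748 -0.03297867 -0.05284766]
```

View pics/w1.png

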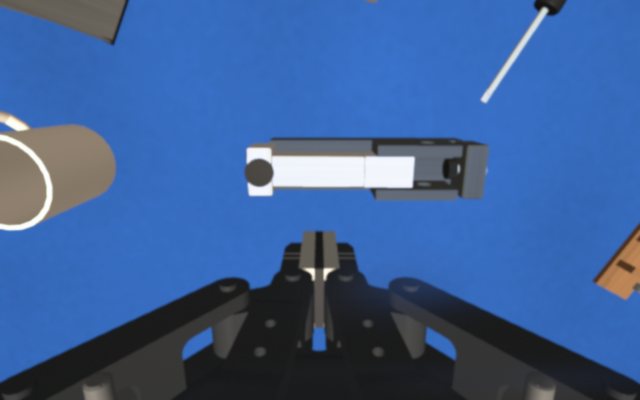

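The wrist view shows the yoke level in the frame (columns 270–487, rows 138–200), the end face at about column 247 and the link nose at 414. The closed fingers are at (318,240) and the mug is clear at left. Now I'll measure the frame here.

```bash
cat > yk.py <<'E'
from h import *
def yoke(W,q,o,yaw):
    a=np.radians(yaw);ex=np.array([np.cos(a),np.sin(a)]);ey=np.array([-ex[1],ex[0]])
    X=(W[...,:2]-o)@ex;Y=(W[...,:2]-o)@ey;Z=W[...,2];reg=(abs(X)<40)&(Y>-70)&(Y<200)
    white=q.min(-1)>170
    sets={'cheekN':reg&(Z>59)&(Z<66)&(X<-13)&(Y<70)&~white,'cheekF':reg&(Z>59)&(Z<66)&(X>13)&(Y<70)&~white,
     'bed':reg&(Z>21)&(Z<27)&(Y>60),'white':reg&(Z>50)&(Z<59)&white,'block':reg&(Z>57.5)&(Z<64)&(Y>100)}
    for k,s in sets.items():
        if s.sum()<10: print(k,'few');continue
        P=np.c_[X[s],Y[s]];r=cv2.minAreaRect(P.astype(np.float32))
        print(k,s.sum(),'X',np.percentile(P[:,0],[1,99]).round(1),'Y',np.percentile(P[:,1],[1,99]).round(1),'z',np.median(Z[s]).round(1),'ang',round(r[2],2))
E
python3 - <<'E'
from yk import *
z=np.load('w1.npz');W=cloud((z['K'],z['R'],z['t']),z['d']);yoke(W,z['p'],[578.3,60.8],18.2)
z=np.load('top0.npz');W=cloud(cam('top'),z['d']);yoke(W,z['p'],[578.3,60.8],18.2)
E
```

```text
cheekN 1024 X [-25.  -14.1] Y [-43.5  51.6] z 62.7 ang 1.46
cheekF 1109 X [14.3 24.5] Y [-45.3  51.7] z 62.7 ang 89.18
bed 1324 X [-25.5  24.5] Y [ 60.9 148.7] z 24.9 ang 0.03
white 4219 X [-14.3  13.3] Y [ 19.2 144.8] z 56.9 ang 2.58
block 1248 X [-21.   21.7] Y [101.1 168. ] z 60.8 ang 0.29
cheekN 141 X [-24.8 -14.3] Y [-45.7  49.3] z 62.1 ang 0.98
cheekF 144 X [14.9 25.1] Y [-45.9  49.1] z 62.3 ang 89.26
bed 256 X [-25.   24.6] Y [ 60.8 146.2] z 24.5 ang 89.9
white 633 X [-16.1  16.9] Y [ 17.  154.1] z 56.4 ang 86.9
block 218 X [-21.2  21.6] Y [104.2 166.9] z 60.6 ang 89.44
```

Request:
servo_tool --pt "0 -35 0 0.0035" --pt "0 -35 0 0" --pt "0 -33 0 0" --pt "0 0 39 0" --pt "0 0 39 0" --pt "0 0 39 0" --pt "0 0 39 0" --pt "0 0 39 0" --pt "0 0 0 0" --pt "0 0 0 0"

```text
time: 3.82
tcp_pos: [513.0, 255.1, 34.7]
orientation: [180.0, 0.3, 18.1]
wrist_force: [0.3, 0.2, -0.0]
width: -0.004
finger_force: 0.0
```

Request:
servo_tool --pt "0 8 0 0" --pt "0 6 0 0" --pt "0 5 0 0" --pt "0 5 0 0" --pt "0 5 0 0" --pt "0 5 0 0" --pt "0 5 0 0" --pt "0 5 0 0" --pt "0 4 0 0" --pt "0 4 0 0" --pt "0 0 0 0" --pt "0 0 0 0"

```text
time: 4.82
tcp_pos: [531.0, 206.0, 36.1]
orientation: [180.0, 0.0, 18.0]
wrist_force: [0.5, -0.9, -0.5]
width: 0.003
finger_force: 0.0
```

```bash
cat > look.py <<'E'
from yk import *
import sys
def look(name):
    s=ctrl.sense();C=cam('wrist');p,d=ctrl.grab_frame('wrist')
    a=np.radians(18.2);e=np.array([[np.cos(a),np.sin(a)],[-np.sin(a),np.cos(a)]])
    print(round(s['time'],2),s['tcp_pos'].round(1),s['orientation'].round(2),'yoke xy',(e@(s['tcp_pos'][:2]-[578.3,60.8])).round(1),'F',s['wrist_force'].round(1),'w',round(s['width'],3),s['finger_force'])
    np.savez(name+'.npz',p=p,d=d);cv2.imwrite('pics/'+name+'.png',p[...,::-1])
    return C,p,d
E
python3 - <<'E'
from look import *
C,p,d=look('w2');yoke(cloud(C,d),p,[578.3,60.8],18.2)
E
```

```text
4.82 [531.  206.   36.1] [1.800e+02 2.000e-02 1.799e+01] yoke xy [  0.4 152.8] F [ 0.5 -0.9 -0.5] w 0.003 0.0
cheekN 1672 X [-25.6 -14.9] Y [31.9 52.1] z 62.7 ang 0.32
cheekF 1145 X [14.5 24.7] Y [40.8 52.2] z 62.6 ang 88.19
bed 5338 X [ 5.5 24.6] Y [ 60.9 151.2] z 24.9 ang 0.24
white 12917 X [-14.6  12. ] Y [ 31.3 114.1] z 56.9 ang 84.79
block 3508 X [-2.6 20.6] Y [101.5 165.7] z 60.9 ang 77.54
```

Request:
servo_tool --pt "0 2 0 0" --pt "0 2 0 0" --pt "0 0 0 0" --pt "0 0 0 0"

```text
time: 5.2
tcp_pos: [532.3, 202.5, 36.3]
orientation: [180.0, 0.0, 18.0]
wrist_force: [-0.2, 0.5, 1.3]
width: -0.001
finger_force: 0.0
```

Request:
servo_tool --pt "0 2 0 0" --pt "0 1 0 0" --pt "0 0 0 0" --pt "0 0 0 0"

```text
time: 5.53
tcp_pos: [533.2, 199.6, 36.3]
orientation: [180.0, 0.0, 18.0]
wrist_force: [-0.1, -1.1, -0.1]
width: -0.002
finger_force: 0.0
```

Request:
servo_tool --pt "0 1 0 0" --pt "0 1 0 0" --pt "0 0 0 0" --pt "0 0 0 0"

```text
time: 5.87
tcp_pos: [533.6, 198.1, 36.3]
orientation: [-180.0, 0.0, 18.0]
wrist_force: [-1.7, 4.0, -0.9]
width: -0.002
finger_force: 2.0
```

Run:
```python
from look import *
C,p,d=look('w3');yoke(cloud(C,d),p,[578.3,60.8],18.2)
```

```text
5.87 [533.6 198.1  36.3] [-1.7997e+02  1.0000e-02  1.8000e+01] yoke xy [  0.4 144.4] F [-1.7  4.  -0.9] w -0.002 1.9889413565397263
cheekN 2284 X [-25.6 -14.9] Y [23.7 52. ] z 62.7 ang 0.61
cheekF 1866 X [14.3 24.7] Y [32.4 52.3] z 62.7 ang 88.69
bed 5589 X [ 2.9 24.6] Y [ 60.8 151. ] z 24.9 ang 0.14
white 12983 X [-14.6  12. ] Y [ 22.9 107.2] z 56.9 ang 84.44
block 3377 X [-0.5 20.6] Y [101.8 157.4] z 61.0 ang 82.7
```

View pics/w3.png

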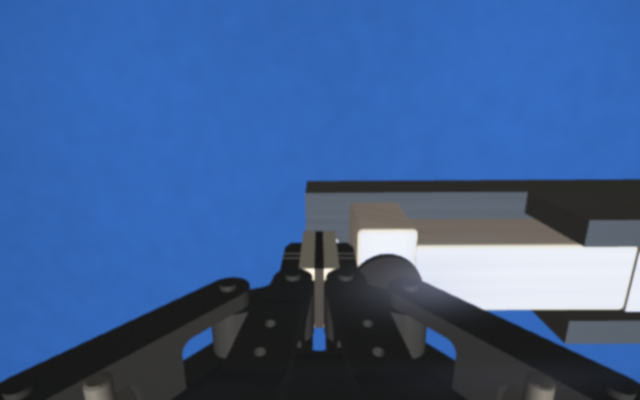

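The fingers are against the end face and the bumper is at about 4.3 N, so it has given about 1.5 mm. I'll push about 2 mm more.

Request:
servo_tool --pt "0 1 0 0" --pt "0 1 0 0" --pt "0 0 0 0" --pt "0 0 0 0" --pt "0 0 0 0"

```text
time: 6.33
tcp_pos: [534.2, 196.2, 36.3]
orientation: [-180.0, 0.0, 18.0]
wrist_force: [-1.6, 4.4, 0.4]
width: 0.0
finger_force: 2.6
```

Request:
servo_tool --pt "0 1 0 0" --pt "0 0 0 0" --pt "0 0 0 0"

```text
time: 6.58
tcp_pos: [534.5, 195.4, 36.3]
orientation: [-180.0, 0.0, 18.0]
wrist_force: [-0.9, 5.0, 0.0]
width: 0.001
finger_force: 2.9
```

Request:
servo_tool --pt "0 -12 0 0" --pt "0 0 -41 0" --pt "0 0 -41 0" --pt "0 0 -41 0" --pt "0 0 -41 0" --pt "-17 34.9 0 0" --pt "-17 34.9 0 0" --pt "-17 34.9 0 0" --pt "-17 34.9 0 0" --pt "-17 34.9 0 0" --pt "-17 34.9 0 0" --pt "-17 34.9 0 0"

```text
time: 7.58
tcp_pos: [492.7, -64.5, 200.5]
orientation: [179.9, 0.0, 18.0]
wrist_force: [0.2, -0.4, -0.7]
width: -0.003
finger_force: 0.0
```

Request:
servo_tool --pt "-17 34.9 0 0" --pt "-17 34.9 0 0" --pt "-17 34.9 0 0" --pt "-17 34.9 0 0" --pt "-17 34.9 0 0" --pt "-17 34.9 0 0" --pt "-17 34.9 0 0" --pt "-17 34.9 0 0" --pt "0 0 0 0.122" --pt "0 0 0 0.122" --pt "0 0 0 0" --pt "0 0 0 0" --hand 85

```text
time: 8.58
tcp_pos: [450.2, -370.2, 200.2]
orientation: [180.0, 0.0, 4.2]
wrist_force: [-0.4, 1.0, -0.4]
width: 1.0
finger_force: 0.0
```

Run:
```python
from look import *
C,p,d=look('w4')
z=np.load('top0.npz');W=cloud(cam('top'),z['d']).reshape(-1,3);q=z['p'].reshape(-1,3).astype(int)
m=(q[:,1]>q[:,0]+30)&(q[:,1]>q[:,2]+10)&(W[:,2]>20)&(W[:,1]<-100);print('bottle',W[m].min(0),W[m].max(0))
m=(W[:,2]>100)&(W[:,1]<-100)&(W[:,0]<700);print(W[m].min(0))
```

```text
8.58 [ 450.2 -370.2  200.2] [1.7999e+02 4.0000e-02 4.2300e+00] yoke xy [-256.4 -369.5] F [-0.4  1.  -0.4] w 1.0 0.0
bottle [ 675.30213541 -376.66212476   20.03797349] [ 737.14092417 -313.64664793  196.36699322]
[ 675.30213541 -374.47505444  100.05215021]
```

View pics/w4.png

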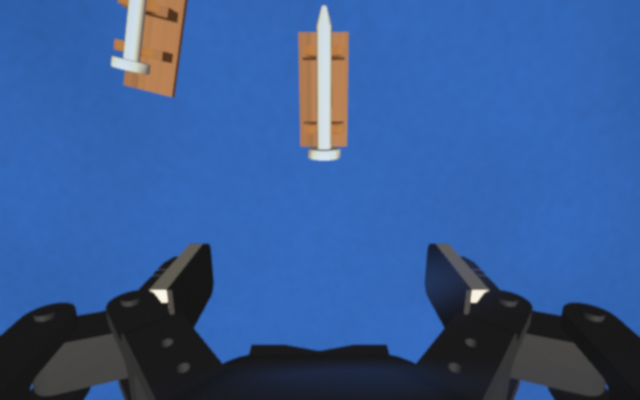

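The long pin is upright in the wrist view: head at (324,155), nose tip at (323,7). The bottle is over 150 mm clear.

```bash
cat > pinm.py <<'E'
from h import *
def pin(C,p,r0,r1,c0,c1,zz=43):
    q=p.astype(int);m=np.zeros(p.shape[:2],bool);m[r0:r1,c0:c1]=((q.min(-1)>130)&(q.max(-1)-q.min(-1)<60))[r0:r1,c0:c1]
    rows=[(r,np.flatnonzero(m[r])) for r in range(r0,r1)];rows=[(r,c) for r,c in rows if len(c)>=4]
    R=np.array([[r,c.mean(),len(c)] for r,c in rows]);return R
E
python3 - <<'E'
from pinm import *
z=np.load('w4.npz');C=cam('wrist');p=z['p'];R=pin(C,p,0,170,295,352)
print(R[::12].round(1).tolist(),R[-20:].round(1).tolist())
sh=R[(R[:,0]>28)&(R[:,0]<140)]
P=onplane(C,sh[:,[1,0]],42);v,x,y=None,*cv2.fitLine(P[:,:2].astype(np.float32),cv2.DIST_HUBER,0,.01,.01).ravel()[[0,1]]
f=cv2.fitLine(P[:,:2].astype(np.float32),cv2.DIST_HUBER,0,.01,.01).ravel();print('line',f,'yaw',np.degrees(np.arctan(f[1]/f[0])))
print('tip',onplane(C,[R[0,1],R[0,0]],40),'shank/head junction',)
W=cloud(C,z['d']);
for r in (40,80,120,150,155): print(r,W[r,324].round(1))
E
```

```text
[[6.0, 324.0, 5.0], [18.0, 323.5, 12.0], [30.0, 324.0, 15.0], [42.0, 323.5, 14.0], [54.0, 323.5, 14.0], [66.0, 323.5, 14.0], [78.0, 323.5, 14.0], [90.0, 323.5, 14.0], [102.0, 323.5, 14.0], [114.0, 323.5, 14.0], [126.0, 323.5, 14.0], [138.0, 323.5, 14.0], [150.0, 324.5, 30.0]] [[141.0, 323.5, 14.0], [142.0, 323.5, 14.0], [143.0, 323.5, 14.0], [144.0, 323.5, 14.0], [145.0, 323.5, 14.0], [146.0, 324.0, 15.0], [147.0, 323.5, 14.0], [148.0, 324.0, 13.0], [149.0, 326.6, 16.0], [150.0, 324.5, 30.0], [151.0, 324.0, 31.0], [152.0, 324.0, 31.0], [153.0, 324.0, 31.0], [154.0, 323.5, 32.0], [155.0, 323.5, 32.0], [156.0, 323.5, 32.0], [157.0, 323.5, 30.0], [158.0, 323.5, 28.0], [159.0, 323.5, 24.0], [160.0, 326.0, 5.0]]
line [ 9.9704343e-01  7.6839797e-02  5.2140692e+02 -3.6745691e+02] yaw 4.40694
tip [[ 582.58385868 -363.1552334    40.        ]] shank/head junction
40 [ 557.3 -365.    46.7]
80 [ 527.7 -367.3   47.4]
120 [ 496.6 -369.7   48. ]
150 [ 473.2 -371.4   54.9]
155 [ 469.1 -371.7   55.2]
```

Request:
servo_tool --pt "29.3 1.3 0 -0.003" --pt "29.3 1.3 0 0" --pt "0 0 36 0" --pt "0 0 36 0" --pt "0 0 36 0" --pt "0 0 36 0" --pt "0 0 24 0" --pt "0 0 10 0" --pt "0 0 0 0" --pt "0 0 0 0"

```text
time: 9.47
tcp_pos: [509.5, -368.7, 22.9]
orientation: [180.0, -0.0, 4.3]
wrist_force: [0.5, -0.3, 0.8]
width: 0.992
finger_force: 0.0
```

Request:
servo_tool --pt "0 0 0 0" --pt "0 0 0 0" --pt "0 0 0 0" --pt "0 0 0 0" --pt "0 0 0 0" --pt "0 0 0 0" --pt "0 0 0 0" --pt "0 0 0 0" --hand 0

```text
time: 10.13
tcp_pos: [509.5, -369.8, 23.0]
orientation: [179.9, -0.1, 4.2]
wrist_force: [-0.4, -3.5, 3.3]
width: 0.115
finger_force: 58.5
```

Run:
```python
from look import *
C,p,d=look('w5')
```

```text
10.13 [ 509.5 -369.8   23. ] [ 1.7989e+02 -5.0000e-02  4.2100e+00] yoke xy [-199.9 -387.6] F [-0.4 -3.5  3.3] w 0.115 58.486767411231995
```

View pics/w5.png

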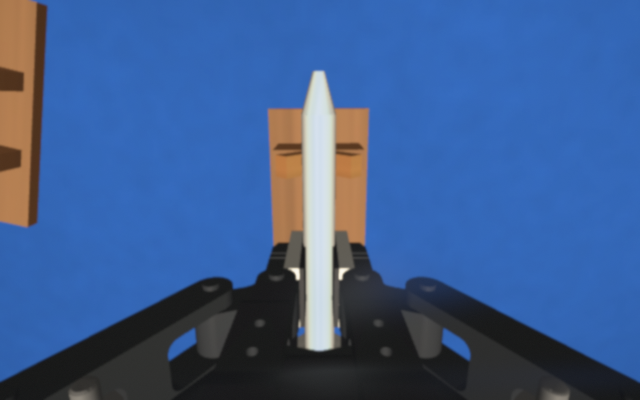

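The pin is held: the view shows it centred between the fingers (column 318), nose at (318,72), clear to lift. I'll lift it and carry it to the yoke.

Request:
servo_tool --pt "0 0 -10 0" --pt "0 0 -25 0" --pt "0 0 -30 0" --pt "0 0 -20 0" --pt "-0.6 -15 0 0" --pt "-1.2 -31 0 0" --pt "-1.2 -33 0 0" --pt "-1.2 -33 0 0" --pt "-1.2 -33 0 0" --pt "-1.2 -33 0 0" --pt "-1.2 -33 0 0" --pt "-1.2 -33 0 0"

```text
time: 11.18
tcp_pos: [479.9, -123.1, 106.5]
orientation: [-179.9, 0.1, 4.2]
wrist_force: [0.3, 0.6, -0.7]
width: 0.114
finger_force: 58.6
```

Request:
servo_tool --pt "-1.2 -33 0 0" --pt "-1.2 -33 0 0" --pt "-1.2 -33 0 0" --pt "-1.2 -31 0 0" --pt "-1.2 -21 0 0" --pt "0 0 0 -0.06" --pt "0 0 0 -0.12" --pt "0 0 0 -0.063" --pt "0 0 0 0" --pt "0 0 0 0" --pt "0 0 0 0"

```text
time: 12.1
tcp_pos: [464.1, 24.4, 106.9]
orientation: [-180.0, 0.1, 18.0]
wrist_force: [0.8, 0.2, -1.1]
width: 0.113
finger_force: 58.7
```

Run:
```python
from look import *
C,p,d=look('w6');yoke(cloud(C,d),p,[578.3,60.8],18.2)
```

```text
12.1 [464.1  24.4 106.9] [-1.7996e+02  8.0000e-02  1.8000e+01] yoke xy [-119.8    1.1] F [ 0.8  0.2 -1.1] w 0.113 58.67105484008789
cheekN 3911 X [-25.5 -14. ] Y [-45.   50.5] z 62.8 ang 1.14
cheekF few
bed 2201 X [-25.6 -15.3] Y [ 61.4 150.2] z 24.9 ang 0.51
white 3831 X [-15.3  -8.2] Y [-15.9 110. ] z 56.9 ang 3.75
block 1494 X [-23.5  -9. ] Y [102.5 131.7] z 60.9 ang 1.0
```

View pics/w6.png

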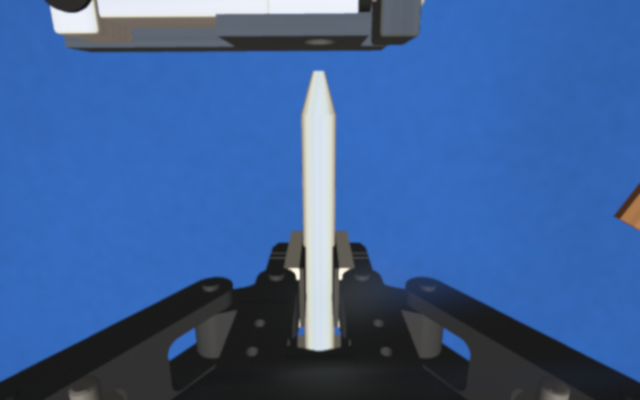

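The hole in the near cheek's face shows as an ellipse at about (320,42); the pin nose is at (318,72) and unshifted in the grip. I'll measure their lateral offset.

Run:
```python
from h import *
z=np.load('w6.npz');p=z['p'].astype(int);C=cam('wrist')
for r in range(36,49,2): print(r,p[r,296:346:2].sum(-1).tolist())
a=np.radians(18.2);ex=np.array([np.cos(a),np.sin(a),0]);ey=np.array([-ex[1],ex[0],0]);O=np.array([578.3,60.8,0])
K,R,t=C;o=-R.T@t
def onface(uv,x=-25.3):
    d=R.T@np.linalg.inv(K)@[*uv,1];k=(x-(o-O)@ex)/(d@ex);P=o+k*d;return round((P-O)@ey,2),round(P[2],1)
for u in (305,320,335): print(u,onface((u,42)))
from pinm import pin
Rr=pin(C,z['p'],66,230,290,350);S=Rr[Rr[:,0]>115]
for q in (Rr[0],Rr[6],S[0],S[-30]):
    P=onplane(C,[q[1],q[0]],126)[0];print(q,'pin yoke',((P-O)@ex).round(2),((P-O)@ey).round(2))
```

```text
36 [193, 192, 190, 187, 178, 177, 178, 177, 177, 177, 178, 177, 176, 176, 177, 176, 177, 177, 177, 174, 175, 176, 177, 174, 169]
38 [132, 129, 130, 128, 128, 128, 131, 134, 140, 149, 154, 157, 162, 163, 152, 146, 136, 133, 126, 131, 125, 128, 125, 127, 125]
40 [125, 122, 125, 123, 134, 155, 182, 199, 225, 237, 248, 255, 262, 261, 244, 231, 208, 187, 159, 138, 128, 126, 125, 124, 126]
42 [125, 125, 125, 128, 149, 189, 218, 242, 260, 274, 277, 280, 280, 279, 271, 255, 235, 215, 187, 148, 130, 124, 126, 126, 124]
44 [129, 127, 127, 126, 133, 146, 164, 182, 198, 210, 212, 215, 215, 213, 208, 193, 175, 160, 139, 131, 124, 127, 127, 128, 125]
46 [128, 125, 128, 127, 127, 129, 129, 129, 130, 132, 130, 128, 130, 133, 133, 130, 129, 125, 126, 128, 128, 125, 128, 133, 128]
48 [131, 130, 132, 132, 130, 132, 130, 130, 129, 130, 131, 131, 130, 133, 130, 126, 133, 132, 136, 134, 137, 131, 133, 133, 131]
305 (np.float64(9.01), np.float64(39.8))
320 (np.float64(0.75), np.float64(39.5))
335 (np.float64(-7.52), np.float64(39.2))
[ 71. 318.  11.] pin yoke -45.82 1.67
[ 77. 318.  15.] pin yoke -47.71 1.68
[116.  318.5  34. ] pin yoke -60.44 1.57
[200.  318.5  32. ] pin yoke -90.4 1.71
```

Hole at Y≈1.1 and pin at Y≈1.65 in the same view, hole height 39.5 mm as expected. I'll shift 0.5 mm and lower.

Request:
servo_tool --pt "0 0.5 20 0" --pt "0 0 28 0" --pt "0 0 24 0" --pt "0 0 12 0" --pt "0 0 0 0" --pt "0 0 0 0"

```text
time: 12.65
tcp_pos: [464.6, 23.6, 22.9]
orientation: [-180.0, 0.1, 18.1]
wrist_force: [0.7, -0.6, -0.9]
width: 0.117
finger_force: 58.6
```

Request:
servo_tool --pt "6 0 0 0" --pt "6 0 0 0" --pt "5 0 0 0" --pt "4 0 0 0" --pt "4 0 0 0" --pt "3 0 0 0" --pt "0 0 0 0" --pt "0 0 0 0"

```text
time: 13.32
tcp_pos: [491.9, 32.4, 23.3]
orientation: [180.0, 0.0, 18.1]
wrist_force: [-0.5, 0.5, -1.3]
width: 0.117
finger_force: 58.6
```

Request:
servo_tool --pt "3 0 0 0" --pt "3 0 0 0" --pt "3 0 0 0" --pt "0 0 0 0" --pt "0 0 0 0"

```text
time: 13.73
tcp_pos: [500.6, 35.2, 23.3]
orientation: [180.0, 0.0, 18.1]
wrist_force: [-0.4, 0.6, -1.2]
width: 0.115
finger_force: 58.6
```

Request:
servo_tool --pt "2 0 0 0" --pt "2 0 0 0" --pt "2 0 0 0" --pt "2 0 0 0" --pt "0 0 0 0" --pt "0 0 0 0"

```text
time: 14.23
tcp_pos: [507.4, 37.9, 23.1]
orientation: [-180.0, 0.1, 18.1]
wrist_force: [-2.3, 2.4, -1.5]
width: 0.119
finger_force: 58.8
```

Request:
servo_tool --pt "2 0 0 0" --pt "2 0 0 0" --pt "2 0 0 0" --pt "2 0 0 0" --pt "0 0 0 0" --pt "0 0 0 0"

```text
time: 14.73
tcp_pos: [516.1, 40.2, 23.3]
orientation: [180.0, -0.0, 18.1]
wrist_force: [-2.0, 4.1, -1.7]
width: 0.119
finger_force: 58.8
```

Request:
servo_tool --pt "2 0 0 0" --pt "2 0 0 0" --pt "2 0 0 0" --pt "2 0 0 0" --pt "0 0 0 0" --pt "0 0 0 0"

```text
time: 15.23
tcp_pos: [523.9, 42.7, 23.4]
orientation: [180.0, -0.1, 18.1]
wrist_force: [-0.7, 5.1, -2.3]
width: 0.116
finger_force: 58.8
```

Request:
servo_tool --pt "2 0 0 0" --pt "2 0 0 0" --pt "2 0 0 0" --pt "2 0 0 0" --pt "0 0 0 0" --pt "0 0 0 0"

```text
time: 15.73
tcp_pos: [531.4, 45.2, 23.4]
orientation: [180.0, -0.1, 18.1]
wrist_force: [-0.9, 4.1, -0.8]
width: 0.118
finger_force: 58.8
```

Request:
servo_tool --pt "2 0 0 0" --pt "2 0 0 0" --pt "2 0 0 0" --pt "0 0 0 0" --pt "0 0 0 0"

```text
time: 16.15
tcp_pos: [537.0, 47.0, 23.3]
orientation: [180.0, -0.0, 18.1]
wrist_force: [-2.0, 4.3, -1.6]
width: 0.116
finger_force: 58.8
```

Run:
```python
from look import *
C,p,d=look('w7')
```

```text
16.15 [537.   47.   23.3] [ 1.7999e+02 -4.0000e-02  1.8120e+01] yoke xy [-43.5  -0.2] F [-2.   4.3 -1.6] w 0.116 58.810611963272095
```

View pics/w7.png

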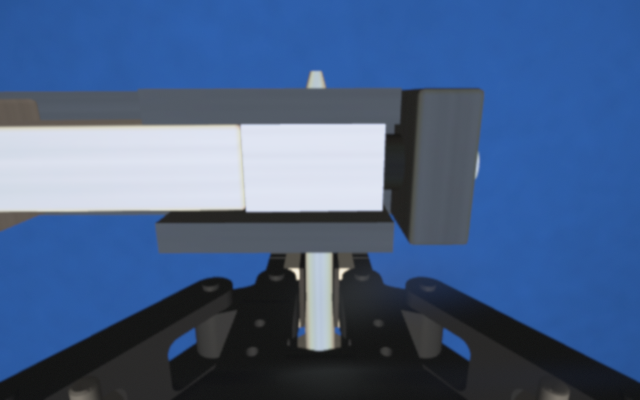

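The nose has come out past the far cheek at (316,72), and the cross holes are pinned. I'll let go, go up and back, shut the fingers and press the head.

Request:
servo_tool --pt "0 0 0 0" --pt "0 0 0 0" --pt "0 0 0 0" --pt "0 0 0 0" --pt "0 0 -10 0" --pt "0 0 -25 0" --pt "0 0 -30 0" --pt "0 0 0 0" --pt "-24 0 0 0" --pt "-24 0 0 0" --pt "-24 0 0 0" --pt "0 0 0 0" --hand 85

```text
time: 17.2
tcp_pos: [462.1, 24.1, 88.0]
orientation: [-179.9, 0.3, 18.1]
wrist_force: [-0.5, -0.0, -0.5]
width: 0.994
finger_force: 0.0
```

Request:
servo_tool --pt "0 0 0 0" --pt "0 0 0 0" --pt "0 0 0 0" --pt "0 0 0 0" --pt "0 0 0 0" --pt "0 0 0 0" --pt "0 0 20 0" --pt "0 0 25 0" --pt "0 0 18 0" --pt "0 0 0 0" --pt "0 0 0 0" --hand 0

```text
time: 18.12
tcp_pos: [467.3, 24.7, 24.7]
orientation: [-179.9, 0.1, 18.1]
wrist_force: [-0.3, -0.6, 0.9]
width: -0.002
finger_force: 0.0
```

Run:
```python
from look import *
C,p,d=look('w8')
```

```text
18.12 [467.3  24.7  24.7] [-1.7994e+02  1.4000e-01  1.8130e+01] yoke xy [-116.7    0.3] F [-0.3 -0.6  0.9] w -0.002 0.0
```

View pics/w8.png

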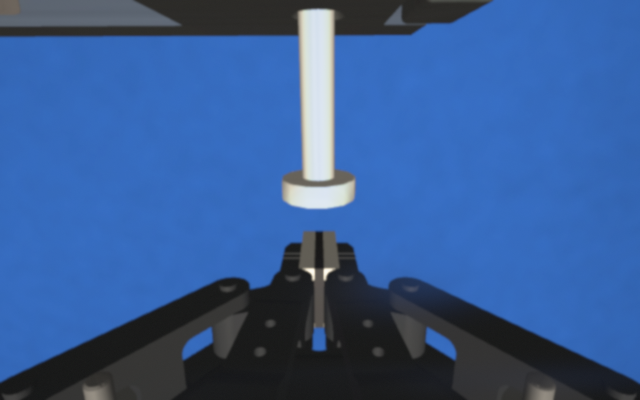

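The pin sits level and straight in the yoke, with the head at (318,190) directly ahead of the shut fingers (318,240). Now I'll press.

Request:
servo_tool --pt "7 0 0 0" --pt "6 0 0 0" --pt "3 0 0 0" --pt "3 0 0 0" --pt "3 0 0 0" --pt "3 0 0 0" --pt "3 0 0 0" --pt "0 0 0 0"

```text
time: 18.83
tcp_pos: [493.5, 33.3, 25.4]
orientation: [-180.0, 0.1, 18.1]
wrist_force: [-3.6, -1.1, 2.1]
width: -0.002
finger_force: 1.9
```

Request:
servo_tool --pt "3 0 0 0" --pt "3 0 0 0" --pt "3 0 0 0" --pt "3 0 0 0" --pt "3 0 0 0" --pt "3 0 0 0" --pt "0 0 0 0"

```text
time: 19.42
tcp_pos: [513.5, 39.0, 25.5]
orientation: [180.0, -0.1, 18.1]
wrist_force: [0.8, 0.5, 0.2]
width: 0.002
finger_force: 0.0
```

Request:
servo_tool --pt "3 0 0 0" --pt "3 0 0 0" --pt "3 0 0 0" --pt "3 0 0 0" --pt "3 0 0 0" --pt "0 0 0 0"

```text
time: 19.92
tcp_pos: [527.2, 43.7, 25.4]
orientation: [180.0, -0.1, 18.1]
wrist_force: [-1.1, -0.2, 0.6]
width: -0.001
finger_force: 0.5
```

Request:
servo_tool --pt "2 0 0 0" --pt "2 0 0 0" --pt "2 0 0 0" --pt "0 0 0 0"

```text
time: 20.25
tcp_pos: [532.4, 45.5, 25.3]
orientation: [180.0, -0.0, 18.1]
wrist_force: [-0.9, -0.1, 1.6]
width: -0.0
finger_force: 0.5
```

Request:
servo_tool --pt "1 0 0 0" --pt "1 0 0 0" --pt "1 0 0 0" --pt "0 0 0 0"

```text
time: 20.58
tcp_pos: [534.8, 46.4, 25.3]
orientation: [180.0, -0.0, 18.1]
wrist_force: [-1.6, -0.9, 1.3]
width: 0.0
finger_force: 0.9
```

Request:
servo_tool --pt "1 0 0 0" --pt "1 0 0 0" --pt "0 0 0 0" --pt "0 0 0 0"

```text
time: 20.92
tcp_pos: [535.2, 46.7, 25.1]
orientation: [-180.0, 0.1, 18.1]
wrist_force: [-5.2, -1.6, 3.7]
width: -0.003
finger_force: 2.7
```

Request:
servo_tool --pt "1 0 0 0" --pt "0 0 0 0" --pt "0 0 0 0"

```text
time: 21.17
tcp_pos: [535.2, 46.8, 25.0]
orientation: [-180.0, 0.2, 18.1]
wrist_force: [-6.7, -3.3, 5.9]
width: 0.002
finger_force: 3.8
```

Motion has stopped about where home should be. I'll press harder to be sure it is seated.

Request:
servo_tool --pt "2 0 0 0" --pt "2 0 0 0" --pt "2 0 0 0" --pt "0 0 0 0" --pt "0 0 0 0"

```text
time: 21.58
tcp_pos: [534.8, 47.4, 24.2]
orientation: [-179.9, 0.9, 18.2]
wrist_force: [-18.5, -10.2, 12.6]
width: 0.003
finger_force: 10.3
```

Run:
```python
from look import *
C,p,d=look('w9')
a=p[170:330,230:410];cv2.imwrite('pics/w9c.png',cv2.resize(a,None,fx=4,fy=3.5,interpolation=cv2.INTER_CUBIC)[...,::-1])
```

```text
21.58 [534.8  47.4  24.2] [-179.87    0.87   18.21] yoke xy [-45.5   0.9] F [-18.5 -10.2  12.6] w 0.003 10.335228592157364
```

View pics/w9c.png

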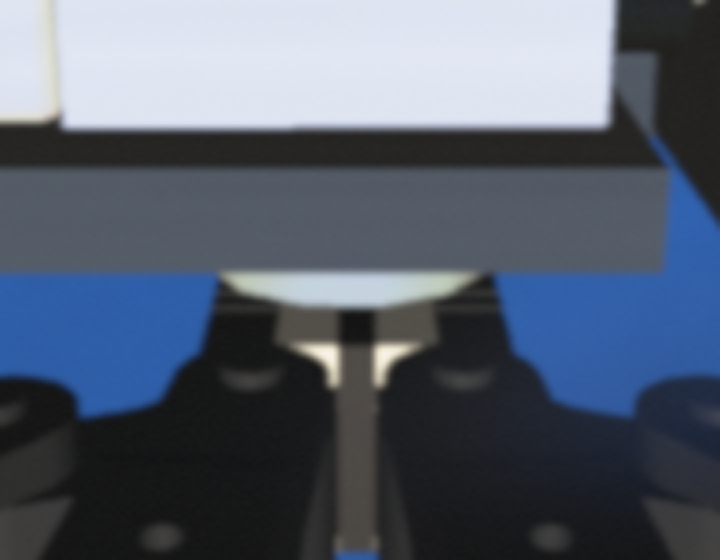

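It holds at 21 N without moving, and the head appears flush under the cheek's edge. I'll back off and check from behind.

Request:
servo_tool --pt "-8 0 0 0" --pt "-12 0 0 0" --pt "-25 0 0 0" --pt "-30 0 0 0" --pt "0 0 -20 0" --pt "0 0 -35 0" --pt "0 0 -35 0" --pt "0 0 0 0" --pt "0 0 0 0"

```text
time: 22.38
tcp_pos: [475.0, 25.6, 117.6]
orientation: [179.8, -0.4, 18.1]
wrist_force: [-0.1, -0.2, -0.4]
width: -0.002
finger_force: 0.0
```

Run:
```python
from look import *
C,p,d=look('w10')
W=cloud(C,d);yoke(W,p,[578.3,60.8],18.2)
a=np.radians(18.2);ex=np.array([np.cos(a),np.sin(a)]);ey=np.array([-ex[1],ex[0]])
X=(W[...,:2]-[578.3,60.8])@ex;Y=(W[...,:2]-[578.3,60.8])@ey
m=(X<-27)&(X>-100)&(abs(Y)<20)&(W[...,2]>30)&(W[...,2]<70);print('head',m.sum(),np.percentile(X[m],[1,50,99]),np.percentile(Y[m],[1,99]),np.percentile(W[...,2][m],[1,99]))
cv2.imwrite('pics/w10c.png',cv2.resize(p[:200,200:440],None,fx=3,fy=3,interpolation=cv2.INTER_CUBIC)[...,::-1])
```

```text
22.38 [475.   25.6 117.6] [179.84  -0.4   18.11] yoke xy [-109.1   -1.2] F [-0.1 -0.2 -0.4] w -0.002 0.0
cheekN 3335 X [-25.5 -14.1] Y [-44.8  50.6] z 62.8 ang 1.67
cheekF few
bed 2292 X [-25.5 -13.4] Y [ 61.6 150.6] z 24.9 ang 0.21
white 10235 X [-32.2   5.3] Y [-17.3 108.4] z 56.8 ang 89.76
block 2053 X [-21.6   3.9] Y [101.2 132.5] z 61.5 ang 2.93
head 647 [-33.4661441  -30.69766445 -27.03917783] [-10.59879578  15.31261324] [31.32586821 55.3715725 ]
```

View pics/w10c.png

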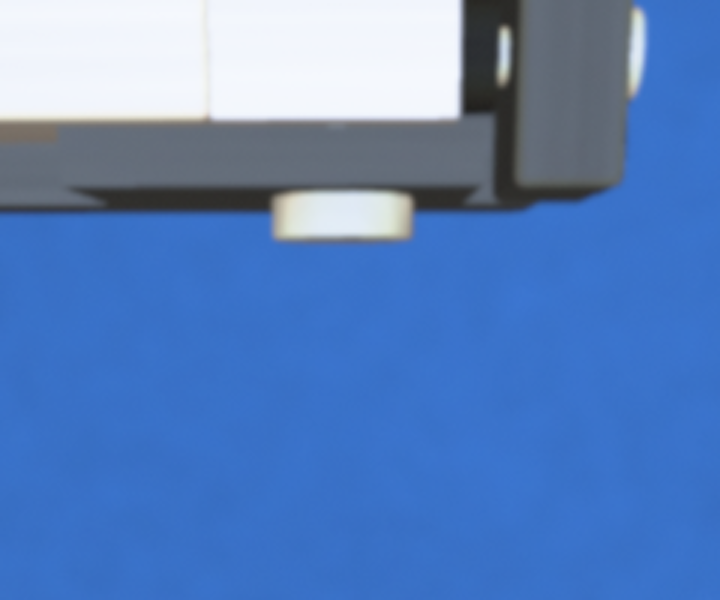

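The head is flush: its back face is at -33.5 and the cheek at -25.5, which matches the 8 mm head with no gap. The robot touches nothing.

```bash
python3 -c "
from cell import ctrl
print(ctrl.close_job())"
```

```text
the job is handed in; nothing more can be done
None
```

The link is pushed in and the long pin is driven through cheek, link and cheek until its head sits flush on the near cheek. I let go and handed the job in at about 22 s; the short pin and the other things were not touched.

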